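# Load a stack-and-nest bin and stack its twin on it, turned half a turn

## Task

Put the small slate-blue carton flat inside the blue bin on the metal plate. Then take the yellow bin, turn it so that its white label is at the opposite end from the blue bin's label, and stack it on the blue bin, sliding it lengthwise under a light touch until its four feet drop fully home into the seats in the rim; never push the bins hard together. Leave it sitting level and let go, and do not disturb the multimeter, the upright solder reel by the power strip or the mug.

Things in the scene. Friction and masses are not known exactly. Their poses are not given: they have to be found in the camera images.
- base_plate: Aluminium plate 184 x 110 x 8 mm (x, y, z), fixed; origin at the centre of its underside. A BLUE bin of the yellow one's exact shape is screwed on top, long axis along the plate's x, label at -x, centred in y. The screws are in slots: it sits, not measured, up to 12 mm either way along x from the centre (pushing will not shift it). Its rim is 58 mm, its inside floor 12.5 mm above the bench.
- home_nominal (a point): Point 52 mm above the plate's origin: where the yellow bin's origin is when stacked home if the blue bin were centred; the true place is up to 12 mm either way along the plate's x, at the same height. With its feet merely on the rim the yellow bin stands 6 mm higher.
- upper_bin: YELLOW slippery stack-and-nest bin, loose, empty, 0.13 to 0.23 kg, 136 long (x) x 68 wide (y) x 50 mm high; origin at the centre of its underside, white label at its -x end. Grip it across its 68 mm at the middle: a smooth upright band 18 mm high runs along the top of both long sides. Inside floor 112 x 42 mm, 4.5 mm above the origin; opening 124 x 54 mm; end walls 46 mm high.
- upper_label (a point): Centre of the white label plate on the -x end of the yellow bin, 26 mm above its underside.
- upper_foot (a point): Under one of the yellow bin's four feet, at x = 50, y = 26 mm of the bin. The feet are at x = +50 and -20 mm on both sides, each 10 mm long (x), 22 mm high, y from 21 to 30.5 mm. In the 6.6 mm wide rim straight above the feet are deep open channels 13 mm long: a bin put in the same way round sinks in and nests.
- upper_seat (a point): Floor of one of the four seats in the yellow bin's rim (the blue bin has the same), at x = 20, y = 30, z = 44 mm of the bin. Seats are at x = +20 and -50 mm on both sides, 13 mm long, 6 mm deep, out to y = 32 mm, closed outside. They take the feet of a bin turned half a turn, with 1.5 mm of play each way.
- carton: Small slate-blue carton 34 x 48 x 22 mm (x, y, z), 60 g, loose; origin at the centre of its underside. Grip it across its 48 mm (y) and lay it with its 48 mm along the bin.
- meter: Bystander: orange and black multimeter, 132 x 66 x 39 mm, lying flat; origin at the centre of its underside.
- reel: Bystander: solder reel with blue flanges near the front power strip, 56 mm across, 63 mm high, upright; origin at the centre of its underside.
- mug: Bystander: black and white mug, 97 mm high; origin at the centre of its underside.

How it is judged:
On the way:
1. the carton lies flat inside the blue bin, let go, with the yellow bin not yet on it (x of carton in the frame of base_plate between -0.055 and 0.055 m and y of carton in the frame of base_plate between -0.02 and 0.02 m and z of carton in the frame of base_plate below 0.017 m and angle between carton's own z axis and vertical below 0.12 rad and contact force between the fingers and carton below 0.1 N and horizontal distance between upper_bin and base_plate above 0.08 m), for 0.2 s.
At the end, for the whole second after the job is handed in: Carton flat on the blue bin's floor; yellow bin at rest on the blue bin, label at the plate's +x end, four feet home: origin 50 to 53.5 mm above the plate's, within 15 mm of its centre lengthwise, 4 mm sideways, in line within 0.08 rad, level within 0.03 rad (z of upper_bin in the frame of base_plate between 0.05 and 0.0535 m and x of upper_bin in the frame of base_plate between -0.015 and 0.015 m and y of upper_bin in the frame of base_plate between -0.004 and 0.004 m and x of upper_label in the frame of base_plate above 0.04 m and angle between upper_bin's own z axis and vertical below 0.03 rad and angle between the x axis of upper_bin and the x axis of base_plate, either way round below 0.08 rad and linear speed of upper_bin below 0.01 m/s and z of carton in the frame of base_plate below 0.017 m and angle between carton's own z axis and vertical below 0.12 rad and x of carton in the frame of base_plate between -0.055 and 0.055 m and y of carton in the frame of base_plate between -0.02 and 0.02 m); the robot touches nothing.
It fails at once if the yellow bin is pushed against the blue bin or its plate with more than 25 N (contact force between upper_bin and base_plate above 25 N).
It fails at once if the multimeter, the reel or the mug is moved by more than 15 mm (distance of any of meter, reel, mug from where it was at the start of the episode above 0.015 m).
It also fails if it takes over 72 s, if anything falls off the work surface, if the arm or the gripper's body presses on something with over 40 N, if the wrist force passes 120 N, or if a joint passes its speed limit or range.

## Robot

A 6-joint arm with a two-finger parallel gripper is mounted at the origin on a cart in front of the work surface, level with it; the furniture and walls round the work are solid. World frame = base frame: x ahead of the robot, y to its left, z up, the work surface at z = 0. Lengths are in m, angles in rad, forces in N, time in s.
With the tool pointing down it reaches from about 0.25 to 0.775 m from the base axis. Payload 8.9 kg.
Tool frame: the origin (TCP) lies midway between the tips of the shut fingers; the grasp point (between the pads) lies 19 mm behind it (env.grip_depth is the distance from the TCP to the grasp point, in m); z points along the fingers, y is the line along which they close (so a half turn about z gives the same grasp; the last joint's range is limited). The gripper opens to 85 mm and grips with 20 to 120 N. Pads are 22 mm wide; open, the fingers measure 114 mm over their backs; the gripper's body (76 mm by 85 mm) begins 54 mm behind the grasp point. The pads swing forward as they close: fully open they stand 13 mm farther back than shut.
Start: joints at [-1.441, 0.291, -0.153, 1.127, 0, 1.431], TCP at [0.139, -0.506, 0.231] pointing down, gripper open.
Joint ranges: [-2.52, 2.52], [-0.91, 1.74], [-1.3, 1.37], [-1.96, 2.02], [-1.52, 1.47], [-3.14, 3.14]. Speed limits (rad/s): [2.22, 2.22, 2.79, 3.14, 3.14, 3.14].

## Interface

Orientations are given as a unit quaternion [w, x, y, z].
In Python, from plant import env gives the robot as it stands.
- The arm moves only by the tool carry_out, never from a script. Its argument "motion" is a list of rows, each a list of 5 numbers: the shift along the tool's x, y, z in m, then the turn about the tool's z in degrees, then the opening, from 0 (shut) to 1 (fully open). A call has 1 to 10 rows; each row is the pose to reach, as a shift and turn from the pose commanded when the call began, along the tool's axes at that moment; what a row does not reach only later rows make up. A row lasts 1/8 s, in which the tool goes at most 62.5 mm and 10.7 degrees, less where a joint would pass 70% of its speed; a pose out of reach is approached as far as the arm can. A call with a gripper value outside its range is refused whole. The fingers move at their own pace and stop on an object; the grip force is fixed at half the most. Time passes only in rows, so rows that repeat a pose let the fingers close. It gives the time, the measured TCP pose, the force, the opening and the grip force at its end, in the units of the state.
- env.state(): the state, without advancing time (a new reading comes with each control period).
- env.get_image(name): name is "scene" or "top" or "wrist"; returns a dict with "color" (420x560x3 uint8, red, green, blue), "K" (3x3 intrinsics, pixels), "camera_from_world" (4x4, takes a point from world to camera coordinates). Camera axes: x right, y down, z forward; pixel columns grow to the right and rows downward; lengths in m; the calibration is good to about 2 mm. A picture is of the moment at which its call begins. There is no depth.
- env.sign_off(): hands the job in; it is judged then, once.
Trained networks look in the newest picture that a camera, given by its name, has taken for a name from the list of things; names that differ only in an ending like _2 or _b are one class to them, and where a whole thing is asked for, a point or a joint stands for the part that bears it (a point fixed in the world has none). Each returns a list of dicts, best first, with "score" (0 to 1); they miss things now and then, are a little off and sometimes report something else, mostly with a low value. They report only what shows in the picture. A call takes as long as a camera call.
- env.outline_of(name, camera): "pixels" (420x560 bool, what is visible of it).
- env.mark_of(name, camera): "position" ([x, y, z] in m, in world coordinates, good to about 4 mm: a listed point, or the origin of a listed thing).
The state is a dict: "t": time; "qpos": joint angles; "joint_vel": joint speeds; "joint_efforts": joint torques, N m; "eef_pos": TCP position; "eef_rot": TCP orientation; "force": force on the tool from outside, world axes, zero at the start; "moment": the same for the moment, N m; "grip_width": finger opening in m; "finger_force": force on a finger pad.
Only numpy, scipy, OpenCV 4.12 (cv2) and the standard library are available. Lean on these libraries where they do the work, as an engineer would, in place of code of your own. Each camera call takes 0.05 s, during which the arm holds its last target. There are 200 camera calls.

## Working session

There is one attempt and no reset: what is moved stays moved. The work goes in short steps, Python scripts to look and compute and a tool call to move; the robot and the scene stay as the last step left them, time stands still between calls to the robot, and variables do not carry over. Pictures are saved under pics/ and viewed, at most 10 in all, crops included, and the job is handed in when it is done.

Besides the shell and the picture viewer there is one more tool, called by a JSON object that holds its "api" and its "payload". carry_out: Moves the arm, as the interface text tells. Its arguments: {"type":"object","properties":{"motion":{"type":"array"}},"required":["motion"]}

```bash
ls; mkdir -p pics
python3 - <<'E'
from plant import env
import cv2,numpy as np
s=env.state();print(s['t'],s['eef_pos'],s['eef_rot'],s['grip_width'],env.grip_depth)
ims=[]
for c in("top","scene"):
    d=env.get_image(c);cv2.imwrite(f'pics/{c}0.png',d['color'][:,:,::-1])
    if c=="top":print(d['K'],d['camera_from_world'])
    for n in("base_plate","upper_bin","upper_label","upper_foot","upper_seat","carton","meter","reel","mug"):
        try:
            r=env.mark_of(n,c);print(c,n,[(np.round(x['position'],3).tolist(),round(x['score'],2)) for x in r[:4]])
        except Exception as e:print(c,n,e)
E
```

```text
pics
0.0 [ 0.13936547 -0.50571221  0.23072877] [-6.56437483e-04  9.90982304e-01  1.33991200e-01  2.20895986e-06] 0.0852905408356053 0.0187
[[426.90884551   0.         279.65931549]
 [  0.         426.90884551 210.77827343]
 [  0.           0.           1.        ]] [[ 0.01772493 -0.99984061 -0.00213814 -0.02840889]
 [-0.99618435 -0.01747726 -0.08550608  0.51169566]
 [ 0.08545508  0.00364557 -0.99633535  1.3071784 ]
 [ 0.          0.          0.          1.        ]]
top base_plate [([0.456, -0.098, 0.001], 0.73)]
top upper_bin [([0.47, 0.227, -0.001], 0.55)]
top upper_label [([0.404, 0.25, 0.027], 0.92), ([0.422, 0.499, 0.0], 0.44)]
top upper_foot [([0.524, 0.242, 0.003], 0.67)]
top upper_seat [([0.494, 0.254, 0.045], 0.89), ([0.452, -0.097, -0.001], 0.72)]
top carton [([0.476, -0.302, 0.002], 0.73)]
top meter []
top reel [([0.625, 0.271, 0.001], 0.83)]
top mug [([0.424, 0.503, -0.003], 0.96), ([0.524, 0.244, 0.001], 0.17)]
scene base_plate [([0.455, -0.098, 0.001], 0.58)]
scene upper_bin [([0.466, 0.23, 0.001], 0.9), ([0.456, -0.099, 0.0], 0.34)]
scene upper_label [([0.407, 0.249, 0.026], 0.76), ([0.478, -0.302, 0.002], 0.26)]
scene upper_foot [([0.522, 0.245, -0.001], 0.65)]
scene upper_seat [([0.496, 0.257, 0.046], 0.83)]
scene carton [([0.478, -0.303, 0.005], 0.42)]
scene meter [([0.432, -0.535, -0.002], 0.7)]
scene reel [([0.623, 0.272, -0.001], 0.65)]
scene mug [([0.419, 0.499, -0.001], 0.82)]
```

View pics/top0.png

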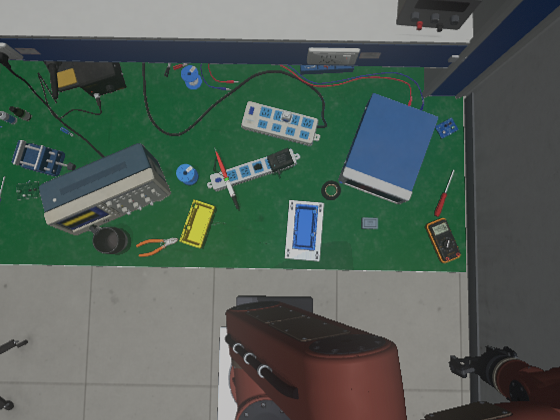

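View pics/scene0.png

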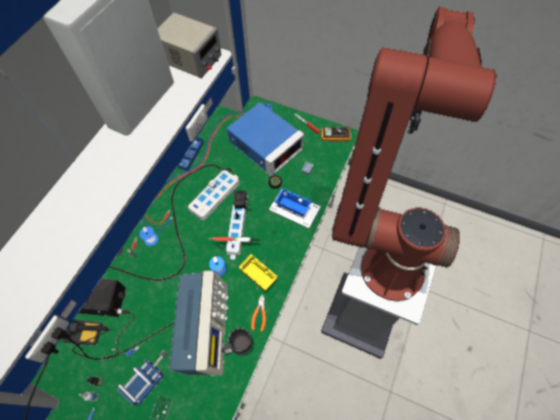

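The top view shows the plate at (305,230), the yellow bin at (198,224), the carton at (370,223), and the reel at (187,174). I'll get the yaws from the outlines, plus enlarged crops.

```bash
cat > h.py <<'E'
from plant import env
import cv2,numpy as np
def proj(px,d,z):
    K,T=d['K'],d['camera_from_world'];R,t=T[:3,:3],T[:3,3]
    px=np.atleast_2d(px).astype(float)
    r=(R.T@np.linalg.inv(K)@np.c_[px,np.ones(len(px))].T).T
    c=-R.T@t
    return c+r*((z-c[2])/r[:,2])[:,None]
def pix(p,d):
    q=d['camera_from_world'][:3,:3]@np.asarray(p,float)+d['camera_from_world'][:3,3]
    q=d['K']@q;return q[:2]/q[2]
def rect(mask,d,z):
    n,l,s,_=cv2.connectedComponentsWithStats(mask.astype(np.uint8))
    m=l==1+np.argmax(s[1:,4])
    y,x=np.nonzero(m)
    w=proj(np.c_[x,y],d,z)[:,:2]
    (c,sz,a)=cv2.minAreaRect((w*1000).astype(np.float32))
    b=cv2.boxPoints((c,sz,a));e=[b[1]-b[0],b[2]-b[1]];e=max(e,key=np.linalg.norm)
    return np.round(c,1),np.round(sz,1),round(np.degrees(np.arctan2(e[1],e[0]))%180,2)
def tool():
    s=env.state();w,x,y,z=s['eef_rot'];from scipy.spatial.transform import Rotation as Ro
    return s,Ro.from_quat([x,y,z,w]).as_matrix()
def go(target,yaw_y=None):
    """shift in tool axes to target TCP; turn so tool y is along world yaw_y deg (mod 180)"""
    s,R=tool();d=R.T@(np.asarray(target)-s['eef_pos'])
    a=np.degrees(np.arctan2(R[1,1],R[0,1]))
    t=None if yaw_y is None else -((yaw_y-a+90)%180-90)
    print('t',round(s['t'],2),'pos',np.round(s['eef_pos'],4),'shift mm',np.round(d*1000,1),'yaw_y',round(a,2),'turn',t,'F',np.round(s['force'],1),'w',round(s['grip_width'],4),'q6',s['qpos'][5])
E
python3 - <<'E'
from h import *
d=env.get_image("top")
for n,z in(("carton",.022),("base_plate",.008),("upper_bin",.05)):
    for r in env.outline_of(n,"top")[:2]:print(n,r['score'],rect(r['pixels'],d,z))
c=d['color'][190:270,170:400,::-1]
cv2.imwrite('pics/crop0.png',cv2.resize(c,(690,240),interpolation=cv2.INTER_CUBIC))
go([.477,-.302,.15],90)
d=env.get_image("wrist");cv2.imwrite('pics/w0.png',d['color'][:,:,::-1])
E
```

```text
carton 0.63 (array([ 480.4, -298.9]), array([34.4, 46.6]), np.float32(90.07))
base_plate 0.67 (array([456.6, -94.5]), array([112.6, 186.5]), np.float32(176.03))
upper_bin 0.96 (array([468.1, 232.2]), array([ 69.6, 134.8]), np.float32(163.33))
t 1.2 pos [ 0.1394 -0.5062  0.2313] shift mm [ 379.7 -107.2   81.3] yaw_y -74.6 turn 15.399418084346792 F [0.2 0.4 0.5] w 0.0851 q6 1.4315162003386952
```

View pics/crop0.png

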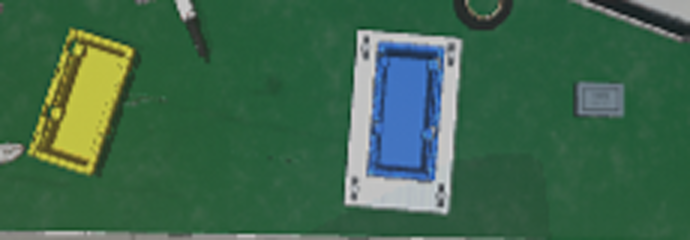

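The crop shows the blue bin with its seats, but no label end visible. I'll hover over the carton.

{"api": "carry_out", "payload": {"motion": [[0.048,-0.013,0.01,2,1],[0.096,-0.027,0.02,4,1],[0.144,-0.04,0.03,6,1],[0.192,-0.054,0.04,8,1],[0.24,-0.068,0.05,10,1],[0.288,-0.081,0.06,12,1],[0.336,-0.095,0.07,14,1],[0.38,-0.107,0.081,15.4,1],[0.38,-0.107,0.081,15.4,1],[0.38,-0.107,0.081,15.4,1]]}}

```text
t: 2.5
eef_pos: [0.4772, -0.3021, 0.1503]
eef_rot: [0.0, 1.0, 0.0, -0.0]
force: [-0.0, -0.3, 0.6]
grip_width: 0.0847
finger_force: 0.0
```

Run:
```python
from h import *
d=env.get_image("wrist");cv2.imwrite('pics/w1.png',d['color'][:,:,::-1])
for n,z in(("carton",.022),):
    for r in env.outline_of(n,"wrist")[:2]:print(n,r['score'],rect(r['pixels'],d,z))
    print(env.mark_of(n,"wrist"))
go([.477,-.302,.022-.012],90)
```

```text
carton 0.59 (array([ 481.6, -301.3]), array([48.3, 37.8]), np.float32(88.64))
[{'position': [0.4771, -0.302, -0.0012], 'score': 0.67}]
t 2.65 pos [ 0.4768 -0.3028  0.1506] shift mm [  0.2  -0.9 140.6] yaw_y -90.07 turn -0.06910871366437732 F [0.4 0.  0.4] w 0.0852 q6 2.447589999084903
```

View pics/w1.png

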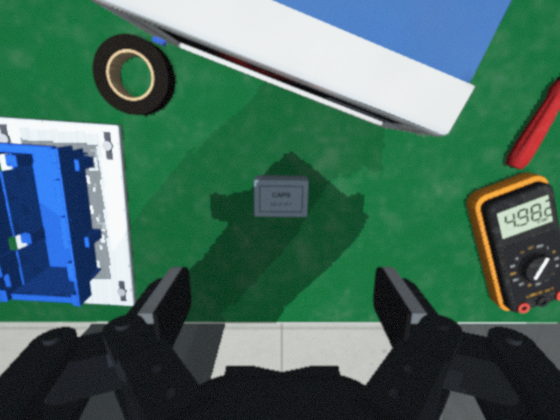

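Carton "CAPS" is centred at (281,197), aligned with the tool. Descend and grip.

{"api": "carry_out", "payload": {"motion": [[0.002,0,0.05,0,1],[0.002,0,0.1,0,0.85],[0.002,0,0.13,0,0.85],[0.002,0,0.148,0,0.85],[0.002,0,0.148,0,0.85],[0.002,0,0.148,0,0.3],[0.002,0,0.148,0,0.3],[0.002,0,0.148,0,0.3],[0.002,0,0.148,0,0.3],[0.002,0,0.148,0,0.3]]}}

```text
t: 3.9
eef_pos: [0.4801, -0.303, 0.0038]
eef_rot: [0.001, 1.0, -0.0, 0.001]
force: [-1.8, -0.1, 7.6]
grip_width: 0.0467
finger_force: 62.4
```

{"api": "carry_out", "payload": {"motion": [[0,0,-0.05,0,0.3],[0,-0.01,-0.11,-8,0.3],[0,-0.05,-0.17,-18,0.3],[-0.005,-0.1,-0.2,-28,0.3],[-0.01,-0.16,-0.2,-38,0.3],[-0.023,-0.207,-0.2,-48,0.3],[-0.023,-0.207,-0.2,-58,0.3],[-0.023,-0.207,-0.2,-68,0.3],[-0.023,-0.207,-0.2,-78,0.3],[-0.023,-0.207,-0.2,-86,0.3]]}}

```text
t: 5.15
eef_pos: [0.4564, -0.095, 0.203]
eef_rot: [0.001, 0.73, 0.684, 0.0]
force: [-0.2, -0.2, -0.4]
grip_width: 0.0466
finger_force: 62.2
```

Run:
```python
from h import *
d=env.get_image("wrist");cv2.imwrite('pics/w2.png',d['color'][:,:,::-1])
for c in("wrist","top"):
  for n in("base_plate","upper_seat","upper_foot","upper_label"):
    print(c,n,[(np.round(x['position'],4).tolist(),round(x['score'],2)) for x in env.mark_of(n,c)[:3]])
for r in env.outline_of("base_plate","wrist")[:2]:print(r['score'],rect(r['pixels'],d,.008))
go([.456,-.096,.15],-4)
```

```text
wrist base_plate [([0.4495, -0.0976, -0.0002], 0.84)]
wrist upper_seat []
wrist upper_foot []
wrist upper_label []
top base_plate [([0.4556, -0.0959, -0.0006], 0.73)]
top upper_seat [([0.4945, 0.253, 0.0408], 0.9)]
top upper_foot [([0.5251, 0.2438, 0.0015], 0.78)]
top upper_label [([0.405, 0.2519, 0.0265], 0.73), ([0.4753, -0.2985, -0.0003], 0.41)]
0.92 (array([453.5, -97. ]), array([111.2, 184.2]), np.float32(176.26))
t 5.65 pos [ 0.4564 -0.0951  0.2023] shift mm [-0.9 -0.3 52.3] yaw_y -4.05 turn -0.0516685511897208 F [-0.3  0.3 -0. ] w 0.0469 q6 1.2790767650535015
```

View pics/w2.png

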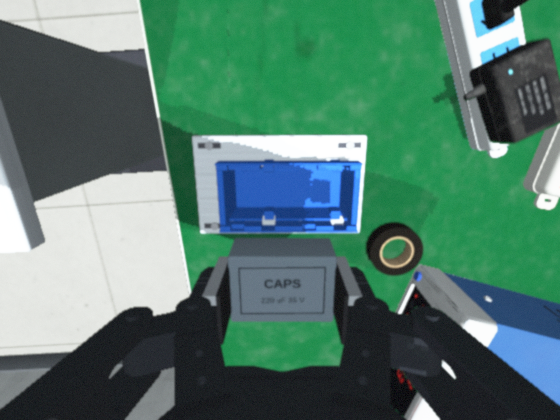

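Plate corners span (193,135)–(367,235), and the blue bin runs from about x=218 to 362. The white channel openings at (269,218) and (337,218) suggest the label is at the robot end, which I'll confirm later. Next, the bin offset.

Run:
```python
from h import *
d=env.get_image("wrist")
hsv=cv2.cvtColor(d['color'],cv2.COLOR_RGB2HSV)
m=(cv2.inRange(hsv,(105,120,60),(125,255,255))>0);m[:140]=0;m[236:]=0;m[:,:195]=0;m[:,370:]=0
print(rect(m,d,.058))
w=proj([[218,163],[362,163],[218,233],[362,231],[269,218],[337,218]],d,.058)[:,:2]
p=proj([[193,136],[366,135],[205,234]],d,.008)[:,:2]
u=np.array([np.cos(np.radians(-4)),np.sin(np.radians(-4))]);o=np.array([.4545,-.096])
v=np.array([-u[1],u[0]])
print(np.round(np.c_[(w-o)@u,(w-o)@v]*1000,1),np.round(np.c_[(p-o)@u,(p-o)@v]*1000,1))
```

```text
(array([462. , -97.2]), array([ 71.4, 133. ]), np.float32(176.0))
[[-56.8  32.3]
 [ 74.9  32.2]
 [-61.  -36.4]
 [ 79.9 -34.4]
 [-10.9 -20.9]
 [ 54.8 -21. ]] [[-91.3  52.7]
 [ 89.6  53.5]
 [-87.  -57.5]]
```

{"api": "carry_out", "payload": {"motion": [[-0.0015,0.006,0.05,0,0.3],[-0.0015,0.006,0.1,0,0.3],[-0.0015,0.006,0.14,0,0.3],[-0.0015,0.006,0.165,0,0.3],[-0.0015,0.006,0.177,0,0.3],[-0.0015,0.006,0.184,0,0.3],[-0.0015,0.006,0.1845,0,0.3],[-0.0015,0.006,0.1845,0,0.3]]}}

```text
t: 6.7
eef_pos: [0.4629, -0.0972, 0.0185]
eef_rot: [0.001, 0.731, 0.682, 0.0]
force: [0.0, 0.1, -0.5]
grip_width: 0.0466
finger_force: 62.2
```

{"api": "carry_out", "payload": {"motion": [[0,0,0.001,0,0.3],[0,0,0.002,0,0.3],[0,0,0.002,0,0.7],[0,0,0.002,0,0.7],[0,0,0.002,0,0.7],[0,0,0.002,0,0.7],[0,0,-0.05,0,0.7],[0,0,-0.11,0,0.7],[-0.03,0,-0.16,0,1],[-0.06,0,-0.2,0,1]]}}

```text
t: 7.95
eef_pos: [0.4583, -0.1575, 0.2202]
eef_rot: [0.001, 0.731, 0.682, 0.0]
force: [0.3, -0.5, -0.1]
grip_width: 0.0856
finger_force: 0.0
```

Run:
```python
from h import *
d=env.get_image("wrist");cv2.imwrite('pics/w3.png',d['color'][:,:,::-1])
for n in("base_plate","carton","upper_seat","upper_foot","upper_label"):
    print(n,[(np.round(x['position'],4).tolist(),round(x['score'],2)) for x in env.mark_of(n,"wrist")[:3]])
for r in env.outline_of("base_plate","wrist")[:2]:print(r['score'],rect(r['pixels'],d,.008))
go([.468,.232,.2],163.3-90)
```

```text
base_plate []
carton [([0.4614, -0.0987, 0.0083], 0.68)]
upper_seat []
upper_foot []
upper_label []
0.87 (array([453.1, -97.9]), array([109.8, 183.5]), np.float32(176.05))
t 8.3 pos [ 0.4573 -0.1559  0.2166] shift mm [387.7 -16.1  17. ] yaw_y -3.97 turn -77.27188305540457 F [-1.2  0.1 -0.1] w 0.0851 q6 1.1599412765434691
```

View pics/w3.png

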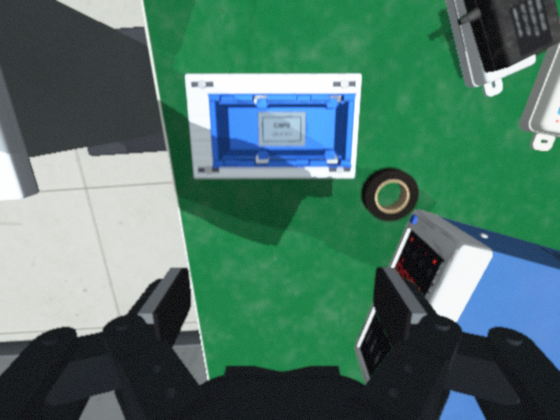

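The carton lies flat in the blue bin at (282,127). The notches through the rim are at columns ≈262 and 333, with the bin spanning 210–357. Move to the yellow bin.

{"api": "carry_out", "payload": {"motion": [[0.05,-0.002,0.003,-9,1],[0.1,-0.004,0.006,-18,1],[0.15,-0.006,0.009,-27,1],[0.2,-0.008,0.012,-36,1],[0.25,-0.01,0.015,-45,1],[0.3,-0.012,0.017,-54,1],[0.35,-0.014,0.017,-63,1],[0.388,-0.016,0.017,-72,1],[0.388,-0.016,0.017,-77.3,1],[0.388,-0.016,0.017,-77.3,1]]}}

```text
t: 9.55
eef_pos: [0.468, 0.232, 0.1996]
eef_rot: [-0.001, 0.145, 0.989, -0.001]
force: [-0.5, -0.3, -0.5]
grip_width: 0.0857
finger_force: 0.0
```

Run:
```python
from h import *
d=env.get_image("wrist");a=d['color'][:,:,::-1]
for n in("upper_bin","upper_seat","upper_foot","upper_label"):
    print(n,[(np.round(x['position'],4).tolist(),round(x['score'],2)) for x in env.mark_of(n,"wrist")[:3]])
    if n!="upper_bin":print(pix(env.mark_of(n,"wrist")[0]['position'],d) if env.mark_of(n,"wrist") else 0)
for r in env.outline_of("upper_bin","wrist")[:2]:print(r['score'],rect(r['pixels'],d,.05))
b=cv2.imread('pics/w3.png')[60:200,160:400]
o=np.vstack([cv2.resize(a[90:290,150:420],(405*7//5,300*7//5-120)),cv2.resize(b,(567,280),interpolation=cv2.INTER_CUBIC)])
cv2.imwrite('pics/cmp.png',o)
go([.468,.232,.03],163.3-90)
```

```text
upper_bin [([0.4624, 0.23, 0.0014], 0.73)]
upper_seat [([0.4963, 0.2549, 0.0407], 0.9)]
[311.88743616 212.46819343]
upper_foot [([0.5179, 0.2424, 0.0037], 0.55)]
[303.32993305 222.76432924]
upper_label [([0.4034, 0.2488, 0.0265], 0.6)]
[279.61656063 122.17935484]
0.25 (array([468.9, -24.8]), array([ 87.8, 197.7]), np.float32(148.38))
t 10.15 pos [0.4692 0.2312 0.2009] shift mm [  1.4   0.4 170.9] yaw_y 73.28 turn -0.023571068997455313 F [-0.4  0.1  0.4] w 0.0853 q6 0.6099102167427621
```

View pics/cmp.png

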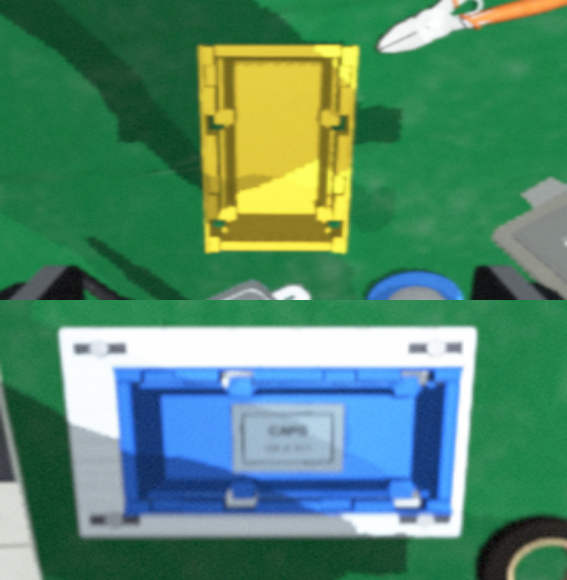

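In the yellow bin (crop), the through channels sit at rows ≈120 and 222, with the label at the top. In the blue bin, the through channels are at columns ≈238 and 408. So blue +x points away from the robot, and the yellow label must end on the far side. Next I'll refine the yellow bin's centre.

Run:
```python
from h import *
d=env.get_image("wrist")
hsv=cv2.cvtColor(d['color'],cv2.COLOR_RGB2HSV)
m=cv2.inRange(hsv,(20,120,60),(35,255,255))>0;m[300:]=0
c,sz,a=r=rect(m,d,.05);print(r)
c/=1000;go([c[0],c[1],.022],float(a)-90)
```

```text
(array([466.1, 231.9]), array([ 69.2, 137.2]), np.float32(162.95))
t 10.2 pos [0.4692 0.2312 0.2009] shift mm [  3.2  -0.3 178.9] yaw_y 73.28 turn 0.33420482736671886 F [ 0.3  0.2 -0.3] w 0.0854 q6 0.6098351420621896
```

{"api": "carry_out", "payload": {"motion": [[0.003,0,0.05,0.3,1],[0.003,0,0.1,0.3,1],[0.003,0,0.145,0.3,1],[0.003,0,0.17,0.3,1],[0.003,0,0.177,0.3,1],[0.003,0,0.177,0.3,1],[0.003,0,0.177,0.3,0.5],[0.003,0,0.177,0.3,0.5],[0.003,0,0.177,0.3,0.5],[0.003,0,0.177,0.3,0.5]]}}

```text
t: 11.45
eef_pos: [0.4673, 0.2325, 0.0253]
eef_rot: [0.001, 0.148, 0.989, 0.001]
force: [-0.1, -0.2, 5.8]
grip_width: 0.0667
finger_force: 66.6
```

{"api": "carry_out", "payload": {"motion": [[0,0,-0.03,0,0.5],[0,0,-0.08,0,0.5],[0,0,-0.13,8,0.5],[-0.005,-0.02,-0.15,18,0.5],[-0.015,-0.06,-0.15,28,0.5],[-0.026,-0.1,-0.15,38,0.5],[-0.039,-0.15,-0.15,48,0.5],[-0.052,-0.2,-0.15,58,0.5],[-0.065,-0.25,-0.15,68,0.5],[-0.078,-0.3,-0.15,78,0.5]]}}

```text
t: 12.7
eef_pos: [0.4532, -0.0792, 0.1748]
eef_rot: [0.001, 0.739, 0.673, 0.0]
force: [1.2, -0.4, -2.4]
grip_width: 0.0665
finger_force: 68.9
```

Run:
```python
from h import *
go([.455,-.097,.15],86.1)
```

```text
t 12.7 pos [ 0.4532 -0.0792  0.1748] shift mm [-17.5   3.4  24.8] yaw_y -5.33 turn 88.57397806234758 F [ 1.2 -0.4 -2.4] w 0.0665 q6 1.3315084667440331
```

{"api": "carry_out", "payload": {"motion": [[-0.005,0.001,0,10,0.5],[-0.01,0.002,0,20,0.5],[-0.0175,0.0035,0,30,0.5],[-0.0175,0.0035,0,40,0.5],[-0.0175,0.0035,0,50,0.5],[-0.0175,0.0035,0,60,0.5],[-0.0175,0.0035,0,70,0.5],[-0.0175,0.0035,0,80,0.5],[-0.0175,0.0035,0,88.6,0.5],[-0.0175,0.0035,0,88.6,0.5]]}}

```text
t: 13.95
eef_pos: [0.4553, -0.0953, 0.1745]
eef_rot: [0.0, 1.0, -0.031, 0.0]
force: [0.6, -0.4, -1.6]
grip_width: 0.0665
finger_force: 68.9
```

Run:
```python
from h import *
for c in("top","wrist"):
    d=env.get_image(c)
    print(c,[(n,[(np.round(x['position'],4).tolist(),round(x['score'],2)) for x in env.mark_of(n,c)[:2]]) for n in("upper_bin","upper_label","upper_seat","base_plate")])
    hsv=cv2.cvtColor(d['color'],cv2.COLOR_RGB2HSV)
    cv2.imwrite(f'pics/{c}4.png',d['color'][:,:,::-1])
go([.455,-.097,.12],86.1)
print(env.state()['eef_rot'])
```

```text
top [('upper_bin', []), ('upper_label', []), ('upper_seat', []), ('base_plate', [])]
wrist [('upper_bin', [([0.4526, -0.0973, 0.1545], 0.85)]), ('upper_label', [([0.5205, -0.1001, 0.1778], 0.6)]), ('upper_seat', [([0.4363, -0.1243, 0.1892], 0.61)]), ('base_plate', [])]
t 14.45 pos [ 0.4551 -0.0952  0.1738] shift mm [ 0.   1.8 53.8] yaw_y -93.57 turn 0.32747244734019887 F [-0.5 -1.  -2. ] w 0.0664 q6 2.8402272011656486
[-2.49730932e-05  9.99514060e-01 -3.11711327e-02 -6.00476531e-05]
```

View pics/wrist4.png

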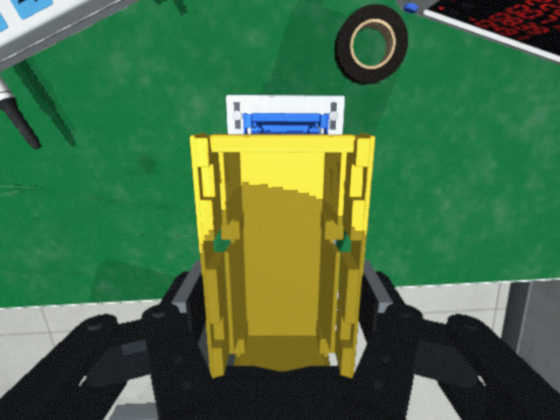

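The label is at the far end, as required. Blue rim columns run about 245–327, plate 227–344, yellow rim 192–374. Now measure the lateral offset precisely.

Run:
```python
from h import *
d=env.get_image("wrist");hsv=cv2.cvtColor(d['color'],cv2.COLOR_RGB2HSV)
s,R=tool();print(np.round(s['eef_pos'],4))
u=np.array([np.cos(np.radians(-3.9)),np.sin(np.radians(-3.9))]);v=np.array([-u[1],u[0]]);o=s['eef_pos'][:2]
def meas(name,mask,rows,z):
    for r in rows:
        x=np.nonzero(mask[r,180:390])[0]+180
        if len(x)<2:continue
        w=proj([[x.min()-.5,r],[x.max()+.5,r]],d,z)[:,:2]-o
        print(name,r,x.min(),x.max(),'u',np.round(w@u*1000,1),'v',np.round(w@v*1000,1),'mid',round((w@v).mean()*1000,2))
white=(hsv[...,1]<60)&(hsv[...,2]>90)
blue=cv2.inRange(hsv,(105,120,60),(125,255,255))>0
yel=cv2.inRange(hsv,(20,120,60),(35,255,255))>0
meas('plate',white,(99,108),.008);meas('blue',blue,(115,118,121,124,128),.058);meas('yel',yel,(138,142,146,150),.1985)
for c in (285,):
    col=lambda m:np.nonzero(m[80:200,c])[0][[0,-1]]+80
    for n,m,z in(("plate",white,.008),("blue",blue,.058),("yel",yel,.1985)):
        a=col(m);w=proj([[c,a[0]-.5]],d,z)[0,:2]-o;print(n,a,'far edge u',w@u*1000)
```

```text
[ 0.4551 -0.0952  0.1738]
plate 99 226 344 u [86.6 87.2] v [ 52.7 -57.5] mid -2.42
plate 108 226 344 u [78.6 79.2] v [ 53. -58.] mid -2.49
blue 115 243 328 u [73.1 73.5] v [ 31.4 -36.3] mid -2.42
blue 118 243 328 u [70.9 71.2] v [ 31.5 -36.4] mid -2.44
blue 121 244 327 u [68.6 68.9] v [ 30.8 -35.7] mid -2.46
blue 124 244 327 u [66.3 66.7] v [ 30.9 -35.8] mid -2.48
blue 128 244 327 u [63.2 63.6] v [ 31. -36.] mid -2.51
yel 138 190 374 u [66.8 67.2] v [ 34.5 -33.7] mid 0.44
yel 142 190 374 u [65.4 65.7] v [ 34.7 -33.8] mid 0.43
yel 146 190 374 u [63.9 64.3] v [ 34.8 -33.9] mid 0.42
yel 150 191 373 u [62.4 62.8] v [ 34.5 -33.7] mid 0.42
plate [ 95 112] far edge u 90.769848783
blue [113 133] far edge u 75.19476865238221
yel [135 199] far edge u 68.26245629735085
```

{"api": "carry_out", "payload": {"motion": [[0.002,0.0027,0.02,0.3,0.5],[0.002,0.0027,0.045,0.3,0.5],[0.002,0.0027,0.065,0.3,0.5],[0.002,0.0027,0.075,0.3,0.5],[0.002,0.0027,0.077,0.3,0.5],[0.002,0.0027,0.077,0.3,0.5],[0.002,0.0027,0.077,0.3,0.5]]}}

```text
t: 15.38
eef_pos: [0.4575, -0.0982, 0.0974]
eef_rot: [0.0, 0.999, -0.034, 0.001]
force: [-0.2, -0.4, -2.2]
grip_width: 0.0664
finger_force: 68.9
```

Run:
```python
from h import *
s=env.state();print(s['eef_pos'],s['force'])
d=env.get_image("wrist");print([(n,[(np.round(x['position'],4).tolist(),round(x['score'],2)) for x in env.mark_of(n,"wrist")[:2]]) for n in("upper_bin","base_plate")])
s=env.state();print(s['eef_pos'],s['force'],s['moment'])
hsv=cv2.cvtColor(d['color'],cv2.COLOR_RGB2HSV)
o=s['eef_pos'][:2];u=np.array([np.cos(np.radians(-3.9)),np.sin(np.radians(-3.9))]);v=np.array([-u[1],u[0]])
for n,m,z in(("w",(hsv[...,1]<60)&(hsv[...,2]>90),.008),("b",cv2.inRange(hsv,(105,120,60),(125,255,255))>0,.058),("y",cv2.inRange(hsv,(20,120,60),(35,255,255))>0,.122)):
    for r in range(60,150,8):
        x=np.nonzero(m[r,180:390])[0]+180
        if len(x)>40:
            w=proj([[x.min()-.5,r],[x.max()+.5,r]],d,z)[:,:2]-o;print(n,r,'u',np.round(w@u*1000,1),'v',np.round(w@v*1000,1),round((w@v).mean()*1000,2))
```

```text
[ 0.45746546 -0.09823841  0.09743063] [-0.17788876 -0.4326089  -2.15534693]
[('upper_bin', [([0.4538, -0.1, 0.0713], 0.67)]), ('base_plate', [])]
[ 0.45724355 -0.09816713  0.09720959] [ 0.59573324  0.51674036 -1.47261317] [-0.00770873  0.03090737 -0.00453448]
w 100 u [84. 84.] v [ 55.4 -54.3] 0.55
w 108 u [78.7 78.6] v [ 55.8 -54.7] 0.56
w 116 u [73.3 73.3] v [ 55.5 -54.3] 0.56
b 124 u [69.7 69.7] v [ 34.4 -33.4] 0.49
b 132 u [65.3 65.3] v [ 34.7 -33.7] 0.49
y 140 u [66.4 66.4] v [ 34.2 -34.2] 0.01
y 148 u [63.5 63.5] v [ 34.1 -34.5] -0.17
```

{"api": "carry_out", "payload": {"motion": [[0,-0.0005,0.002,0,0.5],[0,-0.0005,0.004,0,0.5],[0,-0.0005,0.005,0,0.5],[0,-0.0005,0.006,0,0.5],[0,-0.0005,0.006,0,0.5]]}}

```text
t: 16.15
eef_pos: [0.4569, -0.0976, 0.0907]
eef_rot: [-0.0, 0.999, -0.034, -0.0]
force: [-0.8, -0.2, -1.5]
grip_width: 0.0663
finger_force: 68.9
```

{"api": "carry_out", "payload": {"motion": [[0,0,0.001,0,0.5],[0,0,0.001,0,0.5]]}}

```text
t: 16.4
eef_pos: [0.457, -0.0975, 0.0898]
eef_rot: [-0.0, 0.999, -0.034, -0.0]
force: [-0.2, 0.5, -1.4]
grip_width: 0.0671
finger_force: 68.9
```

{"api": "carry_out", "payload": {"motion": [[0,0,0.001,0,0.5],[0,0,0.001,0,0.5]]}}

```text
t: 16.65
eef_pos: [0.457, -0.0975, 0.0888]
eef_rot: [-0.0, 0.999, -0.034, -0.0]
force: [0.3, 0.8, -2.0]
grip_width: 0.0662
finger_force: 68.9
```

{"api": "carry_out", "payload": {"motion": [[0,0,0.001,0,0.5],[0,0,0.001,0,0.5]]}}

```text
t: 16.9
eef_pos: [0.457, -0.0975, 0.0877]
eef_rot: [-0.0, 0.999, -0.034, -0.0]
force: [0.1, -0.0, -1.0]
grip_width: 0.0665
finger_force: 68.9
```

{"api": "carry_out", "payload": {"motion": [[0,0,0.001,0,0.5],[0,0,0.001,0,0.5]]}}

```text
t: 17.15
eef_pos: [0.4569, -0.0975, 0.0867]
eef_rot: [-0.0, 0.999, -0.034, -0.0]
force: [-0.1, 0.2, -2.0]
grip_width: 0.0668
finger_force: 68.9
```

{"api": "carry_out", "payload": {"motion": [[0,0,0.001,0,0.5],[0,0,0.001,0,0.5]]}}

```text
t: 17.4
eef_pos: [0.4569, -0.0976, 0.0857]
eef_rot: [-0.0, 0.999, -0.034, -0.0]
force: [-0.1, 0.4, -1.5]
grip_width: 0.0668
finger_force: 68.9
```

{"api": "carry_out", "payload": {"motion": [[0,0,0.001,0,0.5],[0,0,0.001,0,0.5]]}}

```text
t: 17.65
eef_pos: [0.457, -0.0975, 0.0847]
eef_rot: [-0.0, 0.999, -0.034, -0.0]
force: [0.3, -0.3, -1.4]
grip_width: 0.0665
finger_force: 68.9
```

Run:
```python
from h import *
d=env.get_image("wrist");cv2.imwrite('pics/w5.png',d['color'][:,:,::-1])
for c in("wrist","scene"):print([(n,[(np.round(x['position'],4).tolist(),round(x['score'],2)) for x in env.mark_of(n,c)[:2]]) for n in("upper_bin","upper_label","upper_seat")])
s=env.state();print(s['eef_pos'],s['force'],s['moment'])
hsv=cv2.cvtColor(d['color'],cv2.COLOR_RGB2HSV)
m=cv2.inRange(hsv,(20,120,60),(35,255,255))>0
for r in range(130,160,6):
    x=np.nonzero(m[r,150:420])[0]+150;print(r,x.min(),x.max())
    f=lambda z:(lambda w:np.linalg.norm(w[1]-w[0]))(proj([[x.min()-.5,r],[x.max()+.5,r]],d,z))
    print([(z,round(f(z)*1000,1)) for z in(.104,.11,.116)])
```

```text
[('upper_bin', [([0.4515, -0.1017, 0.0612], 0.95)]), ('upper_label', [([0.5221, -0.1012, 0.0873], 0.71), ([0.4536, -0.0998, 0.0629], 0.29)]), ('upper_seat', [([0.4346, -0.1282, 0.1038], 0.56)])]
[('upper_bin', [([0.4662, 0.2303, 0.0012], 0.9), ([0.4559, -0.0986, 0.0], 0.34)]), ('upper_label', [([0.407, 0.2492, 0.0263], 0.76), ([0.4781, -0.3016, 0.0018], 0.26)]), ('upper_seat', [([0.4957, 0.2572, 0.0464], 0.83)])]
[ 0.45702113 -0.09757822  0.08485507] [ 0.36384021 -0.8418019  -1.67937671] [ 0.03971874 -0.00712793  0.00809581]Traceback (most recent call last):
  File "<stdin>", line 8, in <module>
    return umr_minimum(a, axis, None, out, keepdims, initial, where)
ValueError: zero-size array to reduction operation minimum which has no identity
```

View pics/w5.png

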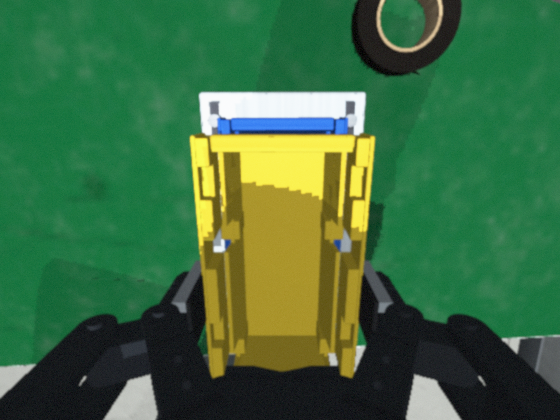

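Note: home is 52 mm above the bench, so rim contact is expected at TCP ≈0.083, just below the current height. The picture shows the yellow bin over the blue one, with blue's far rim still visible at row ~119. Re-measure the gap.

Run:
```python
from h import *
d=env.get_image("wrist");s=env.state();hsv=cv2.cvtColor(d['color'],cv2.COLOR_RGB2HSV)
o=s['eef_pos'][:2];u=np.array([np.cos(np.radians(-3.9)),np.sin(np.radians(-3.9))]);v=np.array([-u[1],u[0]])
for n,m,z in(("w",(hsv[...,1]<60)&(hsv[...,2]>90),.008),("b",cv2.inRange(hsv,(105,120,60),(125,255,255))>0,.058),("y",cv2.inRange(hsv,(20,120,60),(35,255,255))>0,.1095)):
    for c in(260,285,310):
        a=np.nonzero(m[80:200,c])[0][0]+80;w=proj([[c,a-.5]],d,z)[0,:2]-o;print(n,c,a,np.round(w@u*1000,1))
    for r in range(100,160,5):
        x=np.nonzero(m[r,180:390])[0]+180
        if len(x)>40:
            w=proj([[x.min()-.5,r],[x.max()+.5,r]],d,z)[:,:2]-o;print(n,r,'v',np.round(w@v*1000,1),round((w@v).mean()*1000,2))
```

```text
w 260 92 88.5
w 285 92 88.5
w 310 92 88.5
w 100 v [ 55.1 -55.2] -0.05
w 105 v [ 54.7 -55.4] -0.39
w 110 v [ 54.9 -55. ] -0.05
w 115 v [ 55.2 -55.3] -0.05
b 260 118 73.2
b 285 118 73.2
b 310 118 73.2
b 120 v [ 33.5 -34. ] -0.26
b 125 v [ 33.7 -33.7] 0.0
b 130 v [ 33.8 -34.4] -0.26
y 260 134 68.6
y 285 134 68.6
y 310 134 68.6
y 135 v [ 33.7 -33.2] 0.24
y 140 v [ 34.2 -34.1] 0.06
y 145 v [ 34.4 -34.3] 0.06
y 150 v [ 34.2 -34.1] 0.06
y 155 v [ 34.3 -34.2] 0.06
```

{"api": "carry_out", "payload": {"motion": [[0,0,0.001,0,0.5],[0,0,0.001,0,0.5]]}}

```text
t: 18.3
eef_pos: [0.4569, -0.0975, 0.0837]
eef_rot: [-0.0, 0.999, -0.034, -0.0]
force: [0.3, 0.0, -1.4]
grip_width: 0.0664
finger_force: 68.9
```

{"api": "carry_out", "payload": {"motion": [[0,0,0.001,0,0.5],[0,0,0.001,0,0.5]]}}

```text
t: 18.55
eef_pos: [0.4572, -0.0976, 0.0832]
eef_rot: [0.0, 0.999, -0.034, 0.0]
force: [-1.2, 0.7, 4.9]
grip_width: 0.0665
finger_force: 69.9
```

Contact, about 6 N. Ease off slightly and slide forward.

{"api": "carry_out", "payload": {"motion": [[0,0,-0.0003,0,0.5],[0.001,0,-0.0003,0,0.5],[0.002,0,-0.0003,0,0.5],[0.003,0,-0.0003,0,0.5]]}}

```text
t: 19.05
eef_pos: [0.4601, -0.0978, 0.0831]
eef_rot: [0.0, 0.999, -0.034, 0.0]
force: [-1.1, -0.8, 1.8]
grip_width: 0.0667
finger_force: 69.3
```

{"api": "carry_out", "payload": {"motion": [[0.0007,0,0,0,0.5],[0.0015,0,0,0,0.5],[0.0015,0,0,0,0.5]]}}

```text
t: 19.42
eef_pos: [0.4615, -0.0978, 0.0829]
eef_rot: [-0.0, 0.999, -0.034, -0.0]
force: [0.6, -0.0, -1.5]
grip_width: 0.0667
finger_force: 69.0
```

The contact force vanished, so the feet are over the seats. Lower gently.

{"api": "carry_out", "payload": {"motion": [[0.0003,0,0.0005,0,0.5],[0.0003,0,0.001,0,0.5],[0.0003,0,0.001,0,0.5]]}}

```text
t: 19.8
eef_pos: [0.4617, -0.0979, 0.082]
eef_rot: [-0.0, 0.999, -0.034, -0.0]
force: [-0.5, 0.0, -1.7]
grip_width: 0.0666
finger_force: 69.0
```

{"api": "carry_out", "payload": {"motion": [[0,0,0.001,0,0.5],[0,0,0.001,0,0.5]]}}

```text
t: 20.05
eef_pos: [0.4617, -0.0979, 0.081]
eef_rot: [0.0, 0.999, -0.034, -0.0]
force: [0.5, -0.3, -2.5]
grip_width: 0.0668
finger_force: 69.0
```

{"api": "carry_out", "payload": {"motion": [[0,0,0.001,0,0.5],[0,0,0.001,0,0.5]]}}

```text
t: 20.3
eef_pos: [0.4617, -0.0979, 0.08]
eef_rot: [0.0, 0.999, -0.034, -0.0]
force: [-0.7, -1.6, -2.4]
grip_width: 0.0662
finger_force: 69.0
```

Sinking freely. Continue.

{"api": "carry_out", "payload": {"motion": [[0,0,0.001,0,0.5],[0,0,0.001,0,0.5]]}}

```text
t: 20.55
eef_pos: [0.4617, -0.0979, 0.079]
eef_rot: [0.0, 0.999, -0.034, -0.0]
force: [0.2, 0.1, -2.0]
grip_width: 0.0665
finger_force: 69.0
```

{"api": "carry_out", "payload": {"motion": [[0,0,0.001,0,0.5],[0,0,0.001,0,0.5]]}}

```text
t: 20.8
eef_pos: [0.4617, -0.0979, 0.078]
eef_rot: [0.0, 0.999, -0.034, -0.0]
force: [-0.9, -0.8, -3.0]
grip_width: 0.0668
finger_force: 69.0
```

{"api": "carry_out", "payload": {"motion": [[0,0,0.0005,0,0.5],[0,0,0.0005,0,0.5]]}}

```text
t: 21.05
eef_pos: [0.4618, -0.0979, 0.0776]
eef_rot: [0.0, 0.999, -0.034, 0.0]
force: [0.5, -0.6, -2.0]
grip_width: 0.0666
finger_force: 69.0
```

{"api": "carry_out", "payload": {"motion": [[0,0,0.0003,0,0.5],[0,0,0.0003,0,0.5],[0,0,0.0003,0,1],[0,0,0.0003,0,1],[0,0,0.0003,0,1],[0,0,0.0003,0,1],[0,0,0.0003,0,1]]}}

```text
t: 21.92
eef_pos: [0.4618, -0.0979, 0.0773]
eef_rot: [-0.0, 0.999, -0.034, -0.0]
force: [0.3, -0.4, -0.0]
grip_width: 0.0855
finger_force: 0.0
```

{"api": "carry_out", "payload": {"motion": [[0,0,-0.02,0,1],[0,0,-0.05,0,1],[0,0,-0.1,0,1],[-0.02,0,-0.14,0,1],[-0.05,0,-0.16,0,1],[-0.06,0,-0.16,0,1]]}}

```text
t: 22.68
eef_pos: [0.4017, -0.094, 0.2385]
eef_rot: [0.0, 0.999, -0.034, 0.001]
force: [0.6, 0.4, -0.1]
grip_width: 0.0856
finger_force: 0.0
```

Run:
```python
from h import *
d=env.get_image("wrist");cv2.imwrite('pics/w6.png',d['color'][:,:,::-1])
print([(n,[(np.round(x['position'],4).tolist(),round(x['score'],2)) for x in env.mark_of(n,"wrist")[:2]]) for n in("upper_bin","upper_label","upper_seat","base_plate")])
s=env.state();print(s['t'],s['eef_pos'],s['force'])
hsv=cv2.cvtColor(d['color'],cv2.COLOR_RGB2HSV)
m=cv2.inRange(hsv,(20,120,60),(35,255,255))>0;m[300:]=0
for z in(.102,.108):print(z,rect(m,d,z))
```

```text
[('upper_bin', [([0.4565, -0.1013, 0.0552], 0.64)]), ('upper_label', [([0.5249, -0.1037, 0.0796], 0.66)]), ('upper_seat', [([0.4436, -0.1275, 0.0949], 0.89)]), ('base_plate', [])]
22.925 [ 0.40224344 -0.09382355  0.23650903] [0.06169688 0.2852007  0.19692765]
0.102 (array([462.1, -97.9]), array([ 68.6, 134.2]), np.float32(176.05))
0.108 (array([462.5, -97.9]), array([ 67.1, 131.4]), np.float32(176.05))
```

View pics/w6.png

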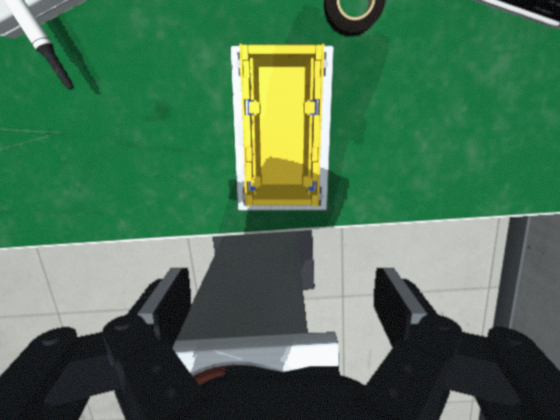

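The yellow bin sits square on the blue one, spanning about (236,45)–(328,208). Its rim size fits z≈0.102 and its yaw is 176.05°, so it is home. Hand in.

```bash
python3 -c "
from plant import env
print(env.sign_off())"
```

```text
the job is handed in; nothing more can be done
None
```

The job is handed in at about 23 s of the 72 s, with no verdict shown. The carton lies flat in the blue bin, and the turned yellow bin sits home on it, let go. I kept clear of the multimeter, reel and mug but did not re-measure them afterwards.

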